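# Lock up a letterpress chase with a click wrench

### The arm

A 6-joint arm with a two-finger parallel gripper is mounted at the origin on the work surface. World frame = base frame: x ahead of the robot, y to its left, z up, the work surface at z = 0. Lengths are in m, angles in rad, forces in N, time in s.
With the tool pointing down it reaches from about 0.325 to 0.775 m from the base axis. Payload 5.5 kg.
Tool frame: the origin (TCP) lies midway between the tips of the shut fingers; the grasp point (between the pads) lies behind it (r.grasp_offset is the z of the grasp point in the tool frame, in m); z points along the fingers, y is the direction in which the jaws open and shut (so a half turn about z gives the same grasp; the last joint's range is limited). The gripper opens to 88 mm and grips with 3 to 60 N. Pads are 20 mm wide; open, the fingers measure 115 mm over their backs; the gripper's body (75 mm by 178 mm) begins 61 mm behind the grasp point.
Start: joints at [1.27, 0.091, 1.231, -0, 1.82, -0.057], TCP at [0.145, 0.582, 0.223] pointing down, gripper open.
Joint ranges: [-2.87, 2.87], [-0.86, 2.18], [0.17, 2.46], [-1.51, 4.65], [0.06, 2.69], [-2.65, 2.65]. Speed limits (rad/s): [2.57, 2.57, 3.01, 3.14, 3.14, 3.14].

### API

Orientations are given as a rotation vector (axis times angle).
In Python, from rig import r, optics, job, finder gives the robot as it stands. The module is installed in compiled form; this text tells all that it offers.
- The arm moves only by the tool step_arm, never from a script. Its argument "moves" is a list of rows, each a list of 7 numbers: the turn, a rotation vector about the tool's x, y, z in rad, then the shift along the tool's x, y, z in m, then the opening, from -1 (shut) to 1 (fully open), so that 0 is half open. A call has 1 to 5 rows; each row shifts and turns the pose as measured when the row begins, along the tool's axes as they then stand; what a row does not reach is not made up. A row lasts 1/12 s, in which the tool goes at most 41.7 mm and 7.16 degrees, less where a joint would pass 70% of its speed; a pose out of reach is approached as far as the arm can. A call is refused whole if a number of a shift passes 0.0417 or a number of a turn 0.125, either way. A call with a gripper value outside its range is refused whole. The fingers move at their own pace and stop on an object; the grip force is fixed at half the most. Time passes only in rows, so rows that do not move let the fingers close. It gives the time, the measured TCP pose, the force and the opening at its end, in the units of the state.
- r.read_state(): the state, without advancing time (a new reading comes with each control period).
- optics.grab_frame(name): name is "scene" or "top" or "wrist"; returns (picture, depth): 384x512x3 uint8, red, green, blue; 384x512 float32, m along the optical axis (not along the pixel's ray), 0 where there is no reading.
- optics.camera_model(name): a dict with "intrinsics" (3x3 intrinsics, pixels), "eye" and "attitude" of the camera in the world; the wrist camera has in their place "tool_from_camera" (4x4, takes a point from camera to tool coordinates, whose origin is the TCP and whose axes are the flange's). Camera axes: x right, y up, looking along -z (the intrinsics and any distortion apply to the point x, -y, -z); pixel columns grow to the right and rows downward; lengths in m; the calibration is good to about 2 mm. A picture is of the moment at which its call begins: read the wrist's pose just before it. camera_model takes no time and is no camera call.
- job.hand_in(): hands the job in, once; it reports no verdict.
Trained networks look in the newest picture that a camera, given by its name, has taken for a name from the list of things; names that differ only in an ending like _2 or _b are one class to them, and where a whole thing is asked for, a point or a joint stands for the part that bears it (a point fixed in the world has none). Each returns a list of dicts, best first, with "confidence" (0 to 1); they miss things now and then, are a little off and sometimes report something else, mostly with a low value. They report only what shows in the picture. A call takes as long as a camera call. They do not tell look-alikes from the thing itself.
- finder.find_in(name, camera): "at" ([x, y, z] in m, in world coordinates, good to about 4 mm: the middle of the surface that is visible of it).
The state is a dict: "time_s": time; "q": joint angles; "joint_vel": joint speeds; "joint_torque": joint torques, N m; "eef_pos": TCP position; "orientation": TCP orientation; "force": force on the tool from outside, world axes, zero at the start; "moment": the same for the moment, N m; "grip_width": finger opening in m.
Only numpy, scipy, OpenCV 4.12 (cv2) and the standard library are available. Lean on these libraries where they do the work, as an engineer would, in place of code of your own. Each camera call takes 0.05 s, during which the arm holds its last target. There are 200 camera calls.

### The job

Tighten the quoin that locks this printing chase: turn its click wrench clockwise, seen from above, by the handle until the wrench clicks and its handle breaks over, stop at once without tightening the quoin any further, then let go so that the handle springs straight again. Leave the plain T-shaped key in the other quoin, and the wooden block and the ink tin as they are.

Things in the scene. Friction and masses are not known exactly. Their poses are not given: they have to be found in the camera images.
- grip (a point): Middle of the click wrench's black rubber grip, on the handle's axis, 170 mm from the turning axis, 75 mm above the table. x points outward along the level handle, z up. The grip is round, 26 mm thick, 100 mm long (120 to 220 mm from the turning axis); inward of it the handle is an 18 mm tube. The wrench stays seated in its quoin. Below the handle lie only the table and the chase, at most 24 mm high.
- head (a point): Turning axis of click wrench and quoin, at the handle's height (75 mm above the table). z up; x points along the head's tang (flat steel finger 12 mm wide lying over the tube, reaching 62 mm from the axis), in line with the handle while that is straight. Head 44 mm across, top 92 mm above the table. The quoin is part of the lock-up in the steel chase, a fixed frame 260 x 340 mm on the table.
- quoin (a joint): Angle of wrench head and quoin, rad, growing clockwise from above (tightening). Starts loose, between 0 and 0.17, and stays where it is left. Turning takes about 1.3 N m at 0, rising evenly to 1.9 N m at about 0.4 to 0.5, where the wrench clicks (8 to 11 N sideways at the grip's middle). Beyond 0.57 it is overtightened.
- click (a joint): Bend of the handle against the head, rad, about the same upright axis, growing clockwise. 0 while straight; at 1.9 N m the handle suddenly gives way: the force falls to about a quarter while it swings on to a stop at 0.15 (25 mm at the grip). Pushing on against the stop turns the quoin further. Let go, it springs back to 0, jolting the quoin back by up to 0.07.
- t_end (a point): One end of the crossbar of the plain steel T-shaped key that stands in the other quoin, 100 mm from the click wrench, 90 mm above the table. This point is 40 mm from the key's axis; the bar is 14 mm thick and 94 mm long. Bystander: not to be turned. Which quoin is nearer the robot varies.
- planer: Loose wooden planer block, 90 x 70 x 44 mm, origin under its centre. Bystander.
- ink_tin: Loose round ink tin, 80 mm across, 54 mm high, origin under its centre. Bystander.
Things that resemble listed ones, but are neither listed nor needed, are in the scene too. What is shaped like the part that bears grip but blue or green is not meant.

How it is judged:
On the way:
1. the wrench breaks over with the quoin tightened (value of joint click above 0.07 rad and value of joint quoin above 0.27 rad), for 0.05 s.
At the end, for the whole second after the job is handed in: The wrench has clicked, the quoin stands at rest between 0.27 and 0.57 rad, and the released handle has sprung straight (within 0.04 rad) (value of joint quoin between 0.27 and 0.57 rad and value of joint click below 0.04 rad and velocity of joint quoin between -0.05 and 0.05 rad/s); the robot touches nothing.
It fails at once if the quoin is overtightened: the wrench is turned on after the click (quoin beyond 0.57 rad) (value of joint quoin above 0.57 rad).
It fails at once if the plain T-shaped key is turned by more than 0.2 rad (distance of t_end from where it was at the start of the episode above 0.008 m).
It fails at once if the wooden block or ink tin is moved more than 20 mm (distance of any of planer, ink_tin from where it was at the start of the episode above 0.02 m).
It also fails if it takes over 38 s, if anything falls off the work surface, if the arm or the gripper's body presses on something with over 40 N, if the wrist force passes 120 N, or if a joint passes its speed limit or range.

## Working session

There is one attempt and no reset: what is moved stays moved. The work goes in short steps, Python scripts to look and compute and a tool call to move; the robot and the scene stay as the last step left them, time stands still between calls to the robot, and variables do not carry over. Pictures are saved under pics/ and viewed, about 8 in all and at most 12, crops included, and the job is handed in when it is done.

Besides the shell and the picture viewer there is one more tool, called after "Emit:" as name([rows], argument=value, ...), one row to a line, values as JSON. step_arm: Moves the arm, as the interface text tells. Its arguments: {"type":"object","properties":{"moves":{"type":"array"}},"required":["moves"]}

```bash
mkdir -p pics; cat > h.py <<'E'
import numpy as np, cv2
from rig import r, optics, job, finder
from scipy.spatial.transform import Rotation as R
def save(img,n): cv2.imwrite('pics/'+n+'.png',cv2.cvtColor(img,cv2.COLOR_RGB2BGR))
def cam(name):
    m=optics.camera_model(name); K=np.array(m['intrinsics'])
    if 'eye' in m:
        A=np.array(m['attitude'])
        if A.shape!=(3,3): A=R.from_rotvec(A).as_matrix() if A.size==3 else R.from_quat(A).as_matrix()
        return K,A,np.array(m['eye'])
    s=r.read_state(); T=np.array(m['tool_from_camera']); Rt=R.from_rotvec(s['orientation']).as_matrix()
    return K,Rt@T[:3,:3],Rt@T[:3,3]+np.array(s['eef_pos'])
def cloud(d,K,A,e):
    v,u=np.mgrid[:d.shape[0],:d.shape[1]]
    p=np.stack([(u-K[0,2])/K[0,0]*d,-(v-K[1,2])/K[1,1]*d,-d],-1)
    return p@A.T+e
def px(p,K,A,e):
    c=(np.array(p)-e)@A; return K[0,2]+K[0,0]*c[0]/-c[2], K[1,2]+K[1,1]*c[1]/c[2]
E
python3 - <<'E'
from h import *
for n in ['scene','top']:
    im,d=optics.grab_frame(n); save(im,n+'1'); C=cam(n); print(n,optics.camera_model(n))
    np.savez('/tmp/'+n,im=im,d=d)
    for t in ['grip','head','t_end','planer','ink_tin']:
        for f in finder.find_in(t,n)[:4]: print(t,np.round(f['at'],3),round(f['confidence'],2),np.round(px(f['at'],*C)))
s=r.read_state(); print({k:np.round(v,3) for k,v in s.items()}, r.grasp_offset)
E
```

```text
scene {'intrinsics': array([[402.1013471 ,   0.        , 260.79231998],
       [  0.        , 402.1013471 , 189.96671057],
       [  0.        ,   0.        ,   1.        ]]), 'eye': array([ 1.28397859, -0.17239814,  0.86730792]), 'attitude': array([0.67425509, 0.5694322 , 1.33033256])}
grip [0.56  0.07  0.084] 0.89 [306. 210.]
grip [ 0.656 -0.193  0.082] 0.77 [211. 250.]
grip [ 0.352 -0.243  0.087] 0.65 [187. 171.]
grip [0.257 0.282 0.086] 0.58 [347. 137.]
head [0.236 0.338 0.081] 0.87 [361. 133.]
head [ 0.339 -0.2    0.086] 0.85 [201. 166.]
head [0.541 0.112 0.087] 0.72 [319. 202.]
head [ 0.62  -0.163  0.089] 0.62 [222. 236.]
t_end [0.605 0.202 0.092] 0.65 [359. 214.]
planer [ 0.6   -0.441  0.046] 0.65 [113. 253.]
ink_tin [ 0.412 -0.456  0.056] 0.68 [114. 200.]
top {'intrinsics': array([[386.16924663,   0.        , 254.32347349],
       [  0.        , 386.16924663, 181.39479657],
       [  0.        ,   0.        ,   1.        ]]), 'eye': array([ 0.20143094, -0.03271398,  1.22137596]), 'attitude': array([ 0.17493823, -0.19348358, -1.64320317])}
grip [0.25  0.273 0.083] 0.82 [146. 2
[... 229 characters left out ...]
d [0.536 0.115 0.08 ] 0.68 [197. 165.]
head [0.235 0.324 0.087] 0.55 [128. 271.]
t_end [0.594 0.204 0.096] 0.59 [166. 147.]
planer [ 0.578 -0.44   0.043] 0.97 [370. 142.]
ink_tin [ 0.39  -0.451  0.055] 0.85 [384. 198.]
{'time_s': np.float64(0.6), 'q': array([ 1.27 ,  0.091,  1.231,  0.   ,  1.82 , -0.057]), 'joint_vel': array([-0.001, -0.   , -0.   ,  0.   , -0.001,  0.   ]), 'joint_torque': array([ 1.0000e-03, -4.4587e+01, -4.0629e+01,  7.0000e-02,  1.9000e-02,
       -0.0000e+00]), 'eef_pos': array([0.145, 0.582, 0.223]), 'orientation': array([-0.382, -3.118, -0.   ]), 'force': array([ 0.353, -0.7  , -1.09 ]), 'moment': array([0.023, 0.015, 0.011]), 'grip_width': np.float64(0.088)} -0.0187
```

```bash
python3 - <<'E'
import numpy as np,cv2
a=np.load('/tmp/scene.npz')['im'];b=np.load('/tmp/top.npz')['im']
x=cv2.resize(a[90:330,80:440],(800,533),interpolation=cv2.INTER_CUBIC);cv2.imwrite('pics/s1c.png',x[...,::-1])
x=cv2.resize(b[80:320,90:450],(800,533),interpolation=cv2.INTER_CUBIC);cv2.imwrite('pics/t1c.png',x[...,::-1])
E
```

```text
(no output)
```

View pics/s1c.png

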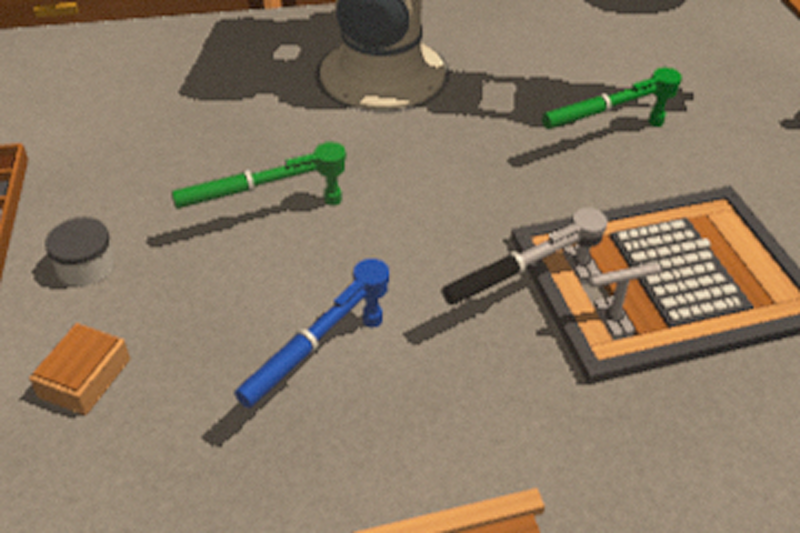

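View pics/t1c.png

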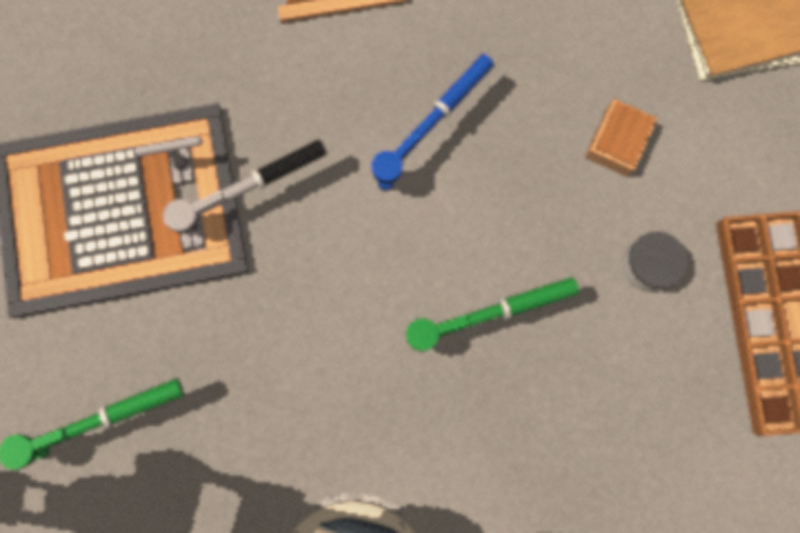

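Four look-alikes, by full-frame scene pixel: black (306,210), blue (211,250), green (187,171) and green (347,137). The black grip on the grey wrench in the chase is the one that fits. Next I'll fit its axis from depth.

```bash
cat >> h.py <<'E'
def wrench(n):
    im,d=optics.grab_frame(n); K,A,e=cam(n); P=cloud(d,K,A,e)
    hsv=cv2.cvtColor(im,cv2.COLOR_RGB2HSV); z=P[...,2]
    m=(d>0)&(z>.066)&(z<.1)&(im.max(-1)<75)&(hsv[...,1]<90)&(np.hypot(P[...,0]-.53,P[...,1]-.06)<.16)
    g=P[m]; c=np.median(g,0); w=np.linalg.svd(g[:,:2]-g[:,:2].mean(0))[2][0]; w*=-np.sign(w[1])
    h=(d>0)&(z>.085)&(z<.1)&(np.hypot(P[...,0]-.49,P[...,1]-.16)<.07)
    hd=P[h]
    return im,m,h,g,g.mean(0),w,hd
E
python3 - <<'E'
from h import *
for n in ['scene','top']:
    im,m,h,g,c,w,hd=wrench(n)
    s=(g[:,:2]-c[:2])@w
    print(n,len(g),c.round(4),'dir',np.degrees(np.arctan2(w[1],w[0])).round(1),'ext',s.min().round(3),s.max().round(3),'head',len(hd),np.median(hd,0).round(4),hd.min(0).round(3),hd.max(0).round(3), 'back170',(c[:2]-.17*w).round(3))
    im[m]=[255,0,0]; im[h]=[0,255,255]
    if n=='scene': save(cv2.resize(im[120:280,220:440],(770,560),interpolation=cv2.INTER_NEAREST),'mask_s')
s=r.read_state(); print(R.from_rotvec(s['orientation']).as_matrix().round(3),cam('top')[1].round(3))
E
```

```text
scene 315 [0.5729 0.0491 0.0821] dir -68.8 ext -0.164 0.058 head 215 [0.5119 0.1876 0.0919] [0.48  0.112 0.085] [0.539 0.218 0.097] back170 [0.511 0.208]
top 208 [0.5659 0.0416 0.0857] dir -64.1 ext -0.163 0.051 head 237 [0.5101 0.1859 0.0913] [0.482 0.11  0.085] [0.54  0.214 0.097] back170 [0.492 0.195]
[[-0.97   0.241  0.   ]
 [ 0.241  0.97   0.   ]
 [-0.     0.    -1.   ]] [[-0.081  0.97  -0.229]
 [-0.997 -0.078  0.021]
 [ 0.002  0.23   0.973]]
```

View pics/mask_s.png

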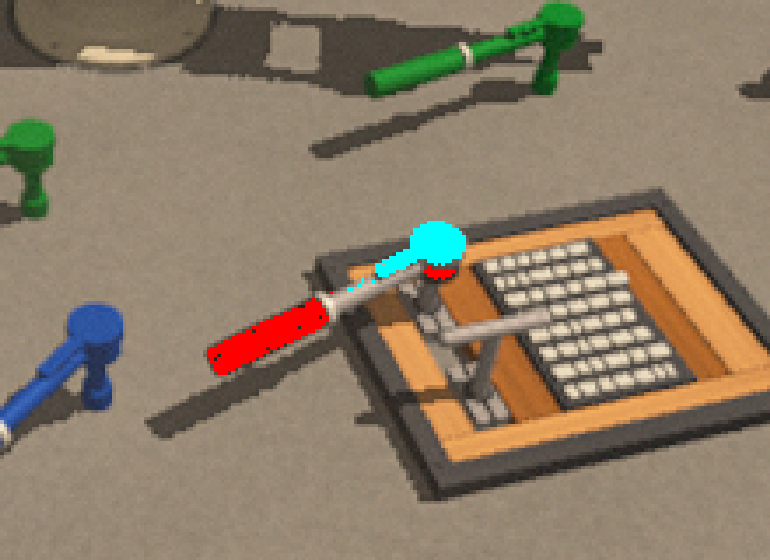

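The mask shows the black grip and the steel head where I expected them. The head axis is about (0.503,0.194) and the handle points at about -65°, so the grip middle is about (0.576,0.041). Plan: shut the fingers, turn the tool so its y axis is at 12°, and push along -y from the +x side of the grip.

Emit:
step_arm([
  [0,0,0.12,0,0,0,-1],
  [0,0,0.12,0,0,0,-1],
  [0,0,0.12,0,0,0,-1],
  [0,0,0.12,0,0,0,-1],
  [0,0,0.12,0,0,0,-1],
])

```text
time_s: 1.12
eef_pos: [0.1448, 0.5823, 0.2228]
orientation: [-1.316, -2.853, -0.0]
force: [1.3, 0.4, -0.4]
grip_width: 0.0581
```

Emit:
step_arm([
  [0,0,0.12,0,0,0,-1],
  [0,0,0.12,0,0,0,-1],
  [0,0,0.12,0,0,0,-1],
  [0,0,0.12,0,0,0,-1],
  [0,0,0.06,0,0,0,-1],
])

```text
time_s: 1.53
eef_pos: [0.1448, 0.5823, 0.223]
orientation: [-2.06, -2.371, -0.001]
force: [-0.2, 0.2, 0.1]
grip_width: 0.0248
```

```bash
cat > st.py <<'E'
from h import *
import sys
s=r.read_state(); M=R.from_rotvec(s['orientation']).as_matrix(); p=np.array(s['eef_pos'])
print('t',s['time_s'],'p',p.round(4),'yaw_y',np.degrees(np.arctan2(M[1,1],M[0,1])).round(1),'tilt',M[:,2].round(3),'F',np.round(s['force'],1),'q',np.round(s['q'],2))
if len(sys.argv)>3: print('tool delta',(M.T@(np.array(list(map(float,sys.argv[1:4])))-p)).round(4))
E
python3 st.py .612 .06 .223
```

```text
t 1.5333 p [0.1448 0.5823 0.223 ] yaw_y 8.0 tilt [ 0.  0. -1.] F [-0.2  0.2  0.1] q [1.27 0.09 1.23 0.   1.82 1.13]
tool delta [-5.824e-01  3.897e-01 -2.000e-04]
```

Emit:
step_arm([
  [0,0,0,-0.033,0.022,0,-1],
  [0,0,0,-0.033,0.022,0,-1],
  [0,0,0,-0.033,0.022,0,-1],
  [0,0,0,-0.033,0.022,0,-1],
  [0,0,0,-0.033,0.022,0,-1],
])

```text
time_s: 1.95
eef_pos: [0.275, 0.4338, 0.2197]
orientation: [-2.049, -2.379, 0.004]
force: [0.9, 0.7, 0.2]
grip_width: 0.0008
```

Emit:
step_arm([
  [0,0,0,-0.033,0.022,0,-1],
  [0,0,0,-0.033,0.022,0,-1],
  [0,0,0,-0.033,0.022,0,-1],
  [0,0,0,-0.033,0.022,0,-1],
  [0,0,0,-0.033,0.022,0,-1],
])

```text
time_s: 2.37
eef_pos: [0.4127, 0.2789, 0.2206]
orientation: [-2.047, -2.382, -0.001]
force: [-0.2, -0.3, -0.1]
grip_width: 0.0004
```

Emit:
step_arm([
  [0,0,0,-0.033,0.022,0,-1],
  [0,0,0,-0.033,0.022,0,-1],
  [0,0,0,-0.033,0.022,0,-1],
  [0,0,0,-0.033,0.022,0,-1],
  [0,0,0,0,0,0,-1],
])

```text
time_s: 2.78
eef_pos: [0.5267, 0.1489, 0.2209]
orientation: [2.054, 2.374, 0.003]
force: [-1.2, 0.1, -0.9]
grip_width: 0.0004
```

```bash
python3 st.py .612 .06 .223
```

```text
t 2.7833 p [0.5267 0.1489 0.2209] yaw_y 8.3 tilt [ 0.003  0.    -1.   ] F [-1.2  0.1 -0.9] q [ 0.21 -0.05  1.38 -0.    1.81  0.07]
tool delta [-0.1002  0.0717 -0.0018]
```

Emit:
step_arm([
  [0,0,-0.05,-0.033,0.024,0,-1],
  [0,0,0,-0.033,0.024,0,-1],
  [0,0,0,-0.033,0.024,0,-1],
  [0,0,0,-0.015,0.01,0,-1],
  [0,0,0,0,0,0,-1],
])

```text
time_s: 3.2
eef_pos: [0.628, 0.0501, 0.2207]
orientation: [1.994, 2.426, 0.005]
force: [0.2, 0.3, -0.5]
grip_width: 0.0007
```

```bash
python3 st.py .612 .06 .223; python3 - <<'E'
from h import *
K,A,e=cam('wrist'); im,d=optics.grab_frame('wrist'); save(im,'w1'); P=cloud(d,K,A,e)
z=P[...,2]; m=(d>0)&(z>.066)&(z<.1)&(im.max(-1)<75)&(np.hypot(P[...,0]-.57,P[...,1]-.04)<.09)
g=P[m]; print(len(g))
if len(g)>50:
    c=g.mean(0); w=np.linalg.svd(g[:,:2]-c[:2])[2][0]; w*=-np.sign(w[1]); s=(g[:,:2]-c[:2])@w
    print(c,np.degrees(np.arctan2(w[1],w[0])),s.min(),s.max())
E
```

```text
t 3.2 p [0.628  0.0501 0.2207] yaw_y 11.1 tilt [ 0.003  0.002 -1.   ] F [ 0.2  0.3 -0.5] q [ 0.02  0.17  1.15  0.    1.82 -0.17]
tool delta [ 0.0128 -0.0137 -0.0023]
1930
[0.56974099 0.04289645 0.08524952] -66.94428881418928 -0.08408573351253729 0.05178217388408453
```

View pics/w1.png

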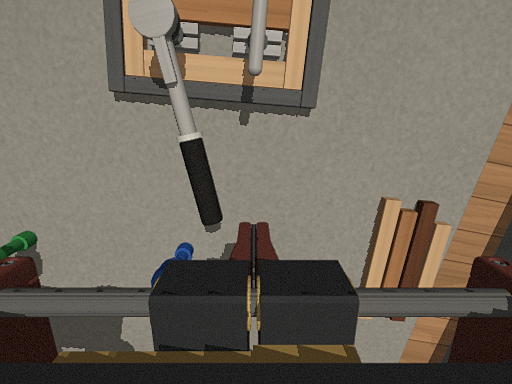

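The black grip runs (190,140) to (212,220), with its steel head at (155,18). The shut fingers at (255,230) are clear on its +x side, with nothing below them. Descend.

Emit:
step_arm([
  [0,0,0,0.004,0,0.04,-1],
  [0,0,0,0.004,0,0.04,-1],
  [0,0,0,0.004,0,0.04,-1],
  [0,0,0,0,0,0.035,-1],
  [0,0,0,0,0,0.014,-1],
])

```text
time_s: 3.67
eef_pos: [0.6261, 0.0703, 0.0555]
orientation: [1.984, 2.422, 0.025]
force: [-0.7, -0.2, -1.4]
grip_width: 0.0006
```

Emit:
step_arm([
  [0,0,0,0,-0.008,0,-1],
  [0,0,0,0,-0.008,0,-1],
  [0,0,0,0,-0.004,0,-1],
  [0,0,0,0,0,0,-1],
])

```text
time_s: 4.0
eef_pos: [0.5976, 0.0731, 0.0476]
orientation: [-1.982, -2.436, -0.013]
force: [0.0, -0.4, 0.6]
grip_width: 0.0003
```

```bash
python3 st.py .598 .053 .055
```

```text
t 4.0 p [0.5976 0.0731 0.0476] yaw_y 11.7 tilt [ 0.005  0.007 -1.   ] F [ 0.  -0.4  0.6] q [ 0.06  0.13  1.5   0.01  1.51 -0.14]
tool delta [-0.0197 -0.0036 -0.0076]
```

Emit:
step_arm([
  [0,0,0,-0.008,0,-0.005,-1],
  [0,0,0,-0.008,0,-0.002,-1],
  [0,0,0,0,-0.002,0,-1],
  [0,0,0,0,-0.002,0,-1],
  [0,0,0,0,0,0,-1],
])

```text
time_s: 4.42
eef_pos: [0.5984, 0.0567, 0.0593]
orientation: [1.978, 2.435, 0.02]
force: [0.2, 0.2, -0.5]
grip_width: 0.0002
```

```bash
cat >> st.py <<'E'
H=np.array([.503,.194]); v=p[:2]-H; rr=np.hypot(*v)
al=np.arctan2(v[1],v[0])
print('radius',rr.round(4),'handle angle if touching',np.degrees(al-np.arcsin(.0265/rr)).round(1))
print('F tool',(M.T@np.array(s['force'])).round(1))
E
python3 st.py .594 .053 .055
```

```text
t 4.4167 p [0.5984 0.0567 0.0593] yaw_y 11.8 tilt [ 0.011  0.008 -1.   ] F [ 0.2  0.2 -0.5] q [ 0.03  0.11  1.5   0.01  1.52 -0.17]
tool delta [-0.0027 -0.0051  0.0043]
radius 0.1672 handle angle if touching -64.3
F tool [0.2 0.2 0.5]
```

Emit:
step_arm([
  [0,0,0,-0.001,-0.004,0.002,-1],
  [0,0,0,-0.001,-0.004,0,-1],
  [0,0,0,-0.001,-0.004,0,-1],
])

```text
time_s: 4.67
eef_pos: [0.5887, 0.0514, 0.0578]
orientation: [1.977, 2.433, 0.027]
force: [8.3, 3.1, -0.8]
grip_width: 0.0005
```

Emit:
step_arm([
  [0,0,0,-0.001,-0.004,0,-1],
  [0,0,0,-0.001,-0.004,0,-1],
])

```text
time_s: 4.83
eef_pos: [0.5839, 0.0492, 0.0581]
orientation: [1.972, 2.43, 0.04]
force: [8.1, 3.1, -3.4]
grip_width: 0.0003
```

Emit:
step_arm([
  [0,0,0,-0.001,-0.004,0,-1],
  [0,0,0,-0.001,-0.004,0,-1],
])

```text
time_s: 5.0
eef_pos: [0.5792, 0.0471, 0.0582]
orientation: [1.968, 2.427, 0.053]
force: [7.4, 3.8, -3.4]
grip_width: 0.0005
```

```bash
python3 st.py
```

```text
t 5.0 p [0.5792 0.0471 0.0582] yaw_y 11.9 tilt [ 0.034  0.016 -0.999] F [ 7.4  3.8 -3.4] q [ 0.01  0.04  1.58  0.02  1.49 -0.2 ]
radius 0.1655 handle angle if touching -71.8
F tool [2.1 7.9 3.7]
```

Emit:
step_arm([
  [0.01,0,0,-0.001,-0.004,0,-1],
  [0.01,0,0,-0.001,-0.004,0,-1],
])

```text
time_s: 5.17
eef_pos: [0.5742, 0.0451, 0.058]
orientation: [1.972, 2.435, 0.042]
force: [8.3, 4.1, -4.3]
grip_width: 0.0007
```

Emit:
step_arm([
  [0.01,0,0,-0.0005,-0.004,0,-1],
  [0.01,0,0,-0.0005,-0.004,0,-1],
])

```text
time_s: 5.33
eef_pos: [0.5695, 0.0435, 0.058]
orientation: [1.975, 2.442, 0.029]
force: [8.6, 2.2, -4.8]
grip_width: 0.0004
```

```bash
python3 st.py
```

```text
t 5.3333 p [0.5695 0.0435 0.058 ] yaw_y 12.0 tilt [ 0.012  0.014 -1.   ] F [ 8.6  2.2 -4.8] q [ 0.01  0.03  1.58  0.01  1.51 -0.2 ]
radius 0.1645 handle angle if touching -75.4
F tool [0.3 8.8 4.9]
```

Emit:
step_arm([
  [0.006,0,0,-0.0005,-0.004,0,-1],
  [0.006,0,0,-0.0005,-0.004,0,-1],
])

```text
time_s: 5.5
eef_pos: [0.5651, 0.042, 0.0579]
orientation: [-1.974, -2.442, -0.027]
force: [9.3, 3.8, -4.0]
grip_width: 0.0005
```

Emit:
step_arm([
  [0.006,0,0,0,-0.004,0,-1],
  [0.006,0,0,0,-0.004,0,-1],
])

```text
time_s: 5.67
eef_pos: [0.5608, 0.0408, 0.0579]
orientation: [-1.973, -2.443, -0.024]
force: [9.9, 1.5, -4.4]
grip_width: 0.0006
```

Emit:
step_arm([
  [0.006,0,0,0,-0.004,0,-1],
])

```text
time_s: 5.75
eef_pos: [0.5587, 0.0402, 0.0579]
orientation: [-1.973, -2.443, -0.023]
force: [10.4, 2.5, -4.4]
grip_width: 0.0002
```

Emit:
step_arm([
  [0.006,0,0,0,-0.004,0,-1],
])

```text
time_s: 5.83
eef_pos: [0.5567, 0.0396, 0.0579]
orientation: [-1.973, -2.443, -0.022]
force: [10.7, 1.7, -4.8]
grip_width: 0.0
```

```bash
python3 st.py
```

```text
t 5.8333 p [0.5567 0.0396 0.0579] yaw_y 12.2 tilt [ 0.008  0.012 -1.   ] F [10.7  1.7 -4.8] q [ 0.    0.    1.62  0.01  1.52 -0.21]
radius 0.1634 handle angle if touching -80.1
F tool [-0.6 10.8  4.9]
```

Emit:
step_arm([
  [0.005,0,0,0,-0.004,0,-1],
])

```text
time_s: 5.92
eef_pos: [0.5548, 0.0391, 0.0579]
orientation: [-1.973, -2.444, -0.023]
force: [10.3, 1.9, -5.9]
grip_width: 0.0002
```

Emit:
step_arm([
  [0.005,0,0,0,-0.004,0,-1],
])

```text
time_s: 6.0
eef_pos: [0.5529, 0.0386, 0.0579]
orientation: [1.974, 2.444, 0.024]
force: [11.1, 2.4, -5.2]
grip_width: 0.0004
```

Emit:
step_arm([
  [0.005,0,0,0,-0.004,0,-1],
])

```text
time_s: 6.08
eef_pos: [0.5511, 0.0381, 0.0579]
orientation: [1.973, 2.443, 0.025]
force: [11.5, 2.1, -5.7]
grip_width: 0.0004
```

Emit:
step_arm([
  [0.005,0,0,0,-0.004,0,-1],
])

```text
time_s: 6.17
eef_pos: [0.5493, 0.0376, 0.058]
orientation: [1.972, 2.442, 0.026]
force: [11.0, 2.4, -5.3]
grip_width: 0.0004
```

Emit:
step_arm([
  [0.005,0,0,0.0005,-0.004,0,-1],
])

```text
time_s: 6.25
eef_pos: [0.5474, 0.0373, 0.058]
orientation: [1.972, 2.441, 0.026]
force: [11.2, 0.1, -5.9]
grip_width: 0.0005
```

Emit:
step_arm([
  [0.005,0,0,0.0005,-0.004,0,-1],
])

```text
time_s: 6.33
eef_pos: [0.5455, 0.0368, 0.0581]
orientation: [1.971, 2.439, 0.026]
force: [10.9, 0.2, -5.1]
grip_width: 0.0007
```

Emit:
step_arm([
  [0.005,0,0,0.0005,-0.004,0,-1],
])

```text
time_s: 6.42
eef_pos: [0.5434, 0.0364, 0.0581]
orientation: [1.971, 2.438, 0.026]
force: [10.4, 0.8, -4.4]
grip_width: 0.0003
```

```bash
python3 st.py
```

```text
t 6.4167 p [0.5434 0.0364 0.0581] yaw_y 12.1 tilt [ 0.015  0.009 -1.   ] F [10.4  0.8 -4.4] q [-0.   -0.04  1.66  0.01  1.51 -0.21]
radius 0.1627 handle angle if touching -85.0
F tool [-1.4 10.2  4.6]
```

Emit:
step_arm([
  [0.005,0,0,0.0005,-0.004,0,-1],
])

```text
time_s: 6.5
eef_pos: [0.5411, 0.0359, 0.058]
orientation: [1.97, 2.437, 0.025]
force: [10.0, 0.1, -4.2]
grip_width: 0.0004
```

Emit:
step_arm([
  [0.005,0,0,0.0005,-0.004,0,-1],
])

```text
time_s: 6.58
eef_pos: [0.5387, 0.0354, 0.058]
orientation: [1.97, 2.437, 0.024]
force: [7.4, 0.5, -4.2]
grip_width: 0.0005
```

Emit:
step_arm([
  [0,0,0,0.0005,-0.003,0,-1],
])

```text
time_s: 6.67
eef_pos: [0.537, 0.0351, 0.0581]
orientation: [1.969, 2.434, 0.028]
force: [7.2, 0.0, -2.8]
grip_width: 0.0004
```

Emit:
step_arm([
  [0,0,0,0,-0.002,0,-1],
])

```text
time_s: 6.75
eef_pos: [0.5362, 0.0349, 0.0581]
orientation: [1.967, 2.432, 0.032]
force: [7.3, 2.1, -2.6]
grip_width: 0.0009
```

```bash
python3 st.py
```

```text
t 6.75 p [0.5362 0.0349 0.0581] yaw_y 12.1 tilt [ 0.024  0.007 -1.   ] F [ 7.3  2.1 -2.6] q [-0.   -0.07  1.68  0.01  1.5  -0.21]
radius 0.1626 handle angle if touching -87.6
F tool [0.5 7.5 2.8]
```

The force has peaked and is falling, so the handle may be giving way. I'll check the bend between tang and grip in the pictures.

```bash
cat > bend.py <<'E'
from h import *
import sys
H=np.array([.503,.194])
for n in ['scene','top','wrist']:
    K,A,e=cam(n); im,d=optics.grab_frame(n); P=cloud(d,K,A,e); z=P[...,2]
    rr=np.hypot(P[...,0]-H[0],P[...,1]-H[1]); an=np.degrees(np.arctan2(P[...,1]-H[1],P[...,0]-H[0]))
    ok=(d>0)&(an<-40)&(an>-130)
    t=ok&(z>.083)&(z<.1)&(rr>.028)&(rr<.062)
    g=ok&(z>.07)&(z<.1)&(rr>.122)&(rr<.218)&(im.max(-1)<70)&(im.max(-1).astype(int)-im.min(-1)<20)
    tube=ok&(z>.072)&(z<.092)&(rr>.07)&(rr<.112)
    print(n,[(k.sum(),np.median(an[k]).round(2) if k.any() else None) for k in (t,tube,g)])
    b=im.copy(); b[t]=[0,255,255]; b[g]=[255,0,0]; b[tube]=[0,255,0]
    np.save('/tmp/b_'+n,b)
E
python3 bend.py; python3 -c "
import numpy as np,cv2
a=cv2.resize(np.load('/tmp/b_scene.npy')[140:280,240:440],(400,280),interpolation=0)
b=cv2.resize(np.load('/tmp/b_top.npy')[90:230,90:290],(400,280),interpolation=0)
c=cv2.resize(np.load('/tmp/b_wrist.npy'),(373,280))
cv2.imwrite('pics/b1.png',np.vstack([np.hstack([a,b]),np.hstack([c,np.zeros((280,427,3),np.uint8)])])[...,::-1])"
```

```text
scene [(np.int64(53), np.float64(-80.78)), (np.int64(10), np.float64(-81.83)), (np.int64(136), np.float64(-84.28))]
top [(np.int64(37), np.float64(-83.63)), (np.int64(63), np.float64(-87.82)), (np.int64(59), np.float64(-88.8))]
wrist [(np.int64(1915), np.float64(-84.36)), (np.int64(3163), np.float64(-87.15)), (np.int64(3462), np.float64(-86.93))]
```

View pics/b1.png

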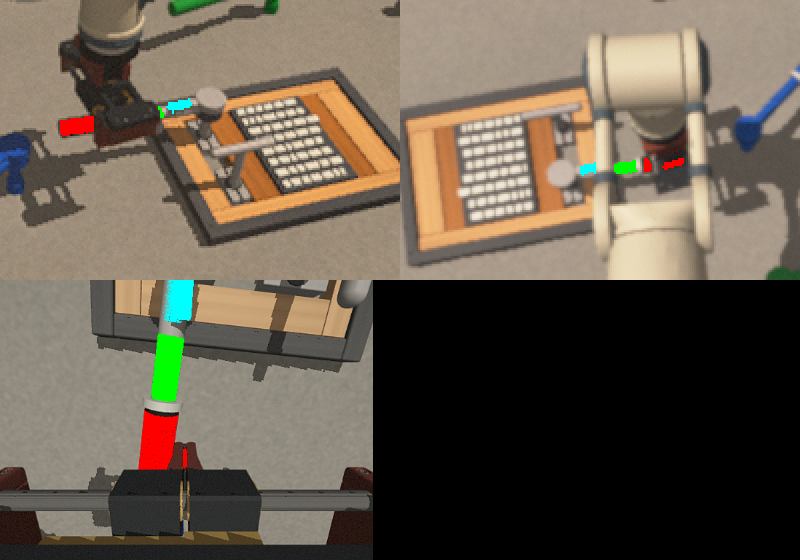

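The breakover has begun: the tang is at -84.4° and the tube at -87.2°, a bend of about 0.05 rad. I need about 0.1, so about 9 mm more.

Emit:
step_arm([
  [0.005,0,0,0.0005,-0.003,0,-1],
  [0.005,0,0,0.0005,-0.003,0,-1],
])

```text
time_s: 7.07
eef_pos: [0.5322, 0.0344, 0.0581]
orientation: [1.968, 2.432, 0.027]
force: [5.8, -0.8, -2.8]
grip_width: 0.0004
```

Emit:
step_arm([
  [0,0,0,0.0005,-0.003,0,-1],
  [0,0,0,0.0005,-0.002,0,-1],
])

```text
time_s: 7.23
eef_pos: [0.5286, 0.0339, 0.0581]
orientation: [1.966, 2.428, 0.032]
force: [4.6, -1.1, -0.9]
grip_width: 0.0007
```

```bash
python3 st.py; python3 bend.py
```

```text
t 7.2333 p [0.5286 0.0339 0.0581] yaw_y 12.0 tilt [ 0.026  0.005 -1.   ] F [ 4.6 -1.1 -0.9] q [-0.   -0.09  1.71  0.01  1.5  -0.21]
radius 0.1621 handle angle if touching -90.3
F tool [-2.   4.2  1. ]
scene [(np.int64(50), np.float64(-82.05)), (np.int64(13), np.float64(-86.21)), (np.int64(133), np.float64(-87.38))]
top [(np.int64(40), np.float64(-83.54)), (np.int64(62), np.float64(-90.47)), (np.int64(60), np.float64(-91.57))]
wrist [(np.int64(2341), np.float64(-86.08)), (np.int64(3165), np.float64(-90.35)), (np.int64(3542), np.float64(-90.07))]
```

Emit:
step_arm([
  [0,0,0,0.0005,-0.003,0,-1],
])

```text
time_s: 7.47
eef_pos: [0.5256, 0.0337, 0.0581]
orientation: [1.966, 2.429, 0.031]
force: [11.2, -0.4, -2.3]
grip_width: 0.0003
```

Emit:
step_arm([
  [0,0,0,0.0005,-0.003,0,-1],
])

```text
time_s: 7.55
eef_pos: [0.524, 0.0336, 0.0583]
orientation: [1.964, 2.426, 0.035]
force: [11.2, 0.2, -5.7]
grip_width: 0.0005
```

```bash
python3 st.py; python3 bend.py
```

```text
t 7.55 p [0.524  0.0336 0.0583] yaw_y 12.0 tilt [ 0.03   0.005 -1.   ] F [11.2  0.2 -5.7] q [-0.   -0.11  1.72  0.01  1.5  -0.21]
radius 0.1618 handle angle if touching -92.0
F tool [-2.1 10.8  6. ]
scene [(np.int64(51), np.float64(-81.21)), (np.int64(16), np.float64(-86.75)), (np.int64(130), np.float64(-88.85))]
top [(np.int64(43), np.float64(-84.87)), (np.int64(61), np.float64(-92.23)), (np.int64(63), np.float64(-93.53))]
wrist [(np.int64(2532), np.float64(-87.37)), (np.int64(3160), np.float64(-92.0)), (np.int64(3580), np.float64(-91.74))]
```

The force jumped back to 11 N, so the handle is at the end stop: it has broken over fully. Back off gently now.

Emit:
step_arm([
  [0,0,0,0,0.004,0,-1],
  [0,0,0,0,0.004,0,-1],
  [0,0,0,-0.0005,0.004,0,-1],
  [0,0,0,-0.0005,0.004,0,-1],
  [0,0,0,-0.0005,0.004,0,-1],
])

```text
time_s: 8.12
eef_pos: [0.5468, 0.0369, 0.0587]
orientation: [1.962, 2.423, 0.043]
force: [9.5, 2.9, -5.5]
grip_width: 0.0007
```

Emit:
step_arm([
  [0,0,0,0,0.004,0,-1],
  [0,0,0,0,0.004,0,-1],
  [0,0,0,0,0.006,0,-1],
  [0,0,0,0,0.008,0,-1],
  [0,0,0,0,0.01,0,-1],
])

```text
time_s: 8.53
eef_pos: [0.5772, 0.0447, 0.0586]
orientation: [1.966, 2.429, 0.035]
force: [-0.2, 0.5, -0.5]
grip_width: 0.0004
```

```bash
python3 st.py; python3 bend.py
```

```text
t 8.5333 p [0.5772 0.0447 0.0586] yaw_y 12.0 tilt [ 0.027  0.007 -1.   ] F [-0.2  0.5 -0.5] q [ 0.01  0.04  1.58  0.01  1.5  -0.2 ]
radius 0.1667 handle angle if touching -72.7
F tool [ 0.5 -0.1  0.5]
scene [(np.int64(60), np.float64(-80.04)), (np.int64(23), np.float64(-80.51)), (np.int64(152), np.float64(-80.24))]
top [(np.int64(8), np.float64(-83.2)), (np.int64(53), np.float64(-81.6)), (np.int64(16), np.float64(-82.61))]
wrist [(np.int64(1916), np.float64(-82.47)), (np.int64(3352), np.float64(-81.69)), (np.int64(4488), np.float64(-82.44))]
```

The handle is straight again at about -82°. It started near -66°, so the quoin gained about 0.27 rad. Lift clear and verify.

Emit:
step_arm([
  [0,0,0,0,0.015,0,-1],
  [0,0,0,0,0,-0.03,-1],
  [0,0,0,0,0,-0.04,-1],
  [0,0,0,0,0,-0.04,-1],
  [0,0,0,0,0,-0.02,-1],
])

```text
time_s: 9.1
eef_pos: [0.5831, 0.0467, 0.1822]
orientation: [-1.976, -2.441, -0.011]
force: [-0.0, 0.1, 0.8]
grip_width: 0.0004
```

Emit:
step_arm([
  [0,0,0,0,0,0,-1],
  [0,0,0,0,0,0,-1],
  [0,0,0,0,0,0,-1],
])

```text
time_s: 9.35
eef_pos: [0.5843, 0.0466, 0.1877]
orientation: [1.973, 2.438, 0.02]
force: [-0.2, 0.2, -1.2]
grip_width: 0.0003
```

```bash
python3 st.py; python3 bend.py; python3 - <<'E'
from h import *
im,d=optics.grab_frame('scene'); save(cv2.resize(im[90:330,80:440],(800,533)),'end')
for t in ['t_end','planer','ink_tin']: print(t,[(np.round(f['at'],3),round(f['confidence'],2)) for f in finder.find_in(t,'scene')[:2]])
E
```

```text
t 9.35 p [0.5843 0.0466 0.1877] yaw_y 12.0 tilt [ 0.012  0.006 -1.   ] F [-0.2  0.2 -1.2] q [ 0.02  0.04  1.35  0.01  1.74 -0.19]
radius 0.1683 handle angle if touching -70.2
F tool [ 0.2 -0.2  1.2]
scene [(np.int64(57), np.float64(-80.55)), (np.int64(85), np.float64(-79.74)), (np.int64(268), np.float64(-79.91))]
top [(np.int64(0), None), (np.int64(0), None), (np.int64(15), np.float64(-83.55))]
wrist [(np.int64(634), np.float64(-82.57)), (np.int64(896), np.float64(-82.15)), (np.int64(2256), np.float64(-82.07))]
t_end [(array([0.606, 0.202, 0.094]), 0.74)]
planer [(array([ 0.599, -0.44 ,  0.044]), 0.98)]
ink_tin [(array([ 0.416, -0.456,  0.054]), 0.96), (array([0.524, 0.111, 0.082]), 0.58)]
```

View pics/end.png

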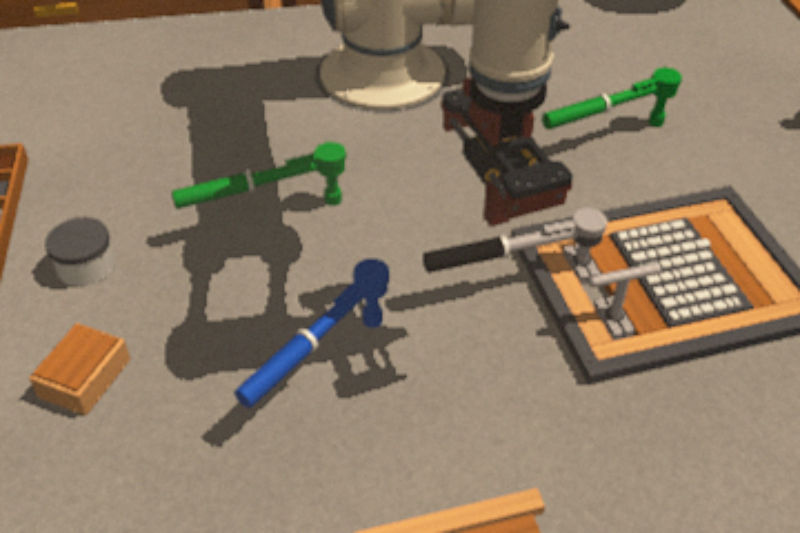

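The wrench is straight, with grip (425,258) in line with tang and head (590,225). The gripper is clear of it. The T-key, block and tin are where they were. Handing in.

```bash
python3 -c "
from rig import job
print(job.hand_in())"
```

```text
the job is handed in; nothing more can be done
None
```

I pushed the black grip clockwise with the shut fingers until the wrench clicked, then backed off, lifted clear and handed the job in. No verdict was reported.

- **Click:** the push force peaked at about 11 N, fell to about 4.6 N as the handle broke over, then rose again at the end stop. I met the stop and pushed about 2–4 mm against it before backing off, so I stopped slightly later than the moment of the click. The head showed no clear extra turn.
- **Quoin angle:** the handle went from about -66° to about -82°, a gain of about 0.27–0.28 rad on the unknown starting angle. That puts the quoin at roughly 0.36–0.44 rad. This is worked out from where the click came; I could not measure the angle itself.
- **Handle:** tang and grip are in line within about 0.6° in the scene and wrist views, so it has sprung straight. The top view was blocked by the arm at the end. While the handle was bent, the cameras disagreed about the bend (4° to 9°).
- **Bystanders:** the T-key end, wooden block and ink tin were found within about 4 mm of their starting places, which is the finder's own error.
- **Robot:** at hand-in the arm was clear and the force was near zero, at about 9.5 s of the 38 s allowed.

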